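# Put the good balance weights back in the caddy

## Robot

A 6-joint arm with a two-finger parallel gripper is mounted at the origin on the work surface. World frame = base frame: x ahead of the robot, y to its left, z up, the work surface at z = 0. Lengths are in mm, angles in rad, forces in N, time in s.
With the tool pointing down it reaches from about 300 to 775 mm from the base axis. Payload 14.6 kg.
Tool frame: the origin (TCP) lies between the finger pads; the fingertips stand 19 mm ahead of it and the grasp point (between the pads) is the TCP; x points along the fingers, y is the direction in which the jaws open and shut, and the axes are right-handed (so a half turn about x gives the same grasp; the last joint's range is limited). The gripper opens to 94 mm and grips with 3 to 60 N. Pads are 16 mm wide; open, the fingers measure 119 mm over their backs; the gripper's body (75 mm by 177 mm) begins 78 mm behind the grasp point.
Start: joints at [1.161, 0.3, 1.521, -0, 1.321, -0.067], TCP at [184.866, 517.99, 224.446] pointing down, gripper open.
Joint ranges: [-3.03, 3.03], [-0.79, 2.21], [0.23, 2.52], [-1.04, 4.18], [0, 3.07], [-2.55, 2.55]. Speed limits (rad/s): [2.22, 2.22, 2.57, 3.14, 3.14, 3.14].

## Interface

Orientations are given as [roll, pitch, yaw] about the fixed x, y, z axes, in that order (R = Rz(yaw) Ry(pitch) Rx(roll)).
In Python, from cell import manip gives the robot as it stands.
- The arm moves only by the tool jog_arm, never from a script. Its argument "series" is one flat list of numbers, 7 for each row, row after row: the turn, a rotation vector about the world's x, y, z in rad, then the shift along the world's x, y, z in m, then the opening, from -1 (shut) to 1 (fully open). A call has 1 to 20 rows; each row is the pose to reach, as a shift and turn from the pose commanded when the call began; what a row does not reach only later rows make up. A row lasts 1/8 s, in which the tool goes at most 62.5 mm and 10.7 degrees, less where a joint would pass 70% of its speed; a pose out of reach is approached as far as the arm can. A call with a gripper value outside its range is refused whole. The fingers move at their own pace and stop on an object; "squeeze" is the grip in N (left out, the last holds). Time passes only in rows, so rows that repeat a pose let the fingers close. It gives the time, the measured TCP pose, the force and the opening at its end, in the units of the state.
- manip.read_state(): the state, without advancing time (a new reading comes with each control period).
- manip.camera(name): name is "side" or "top" or "wrist"; returns a dict with "color" (384x512x3 uint8, blue, green, red), "range_z" (384x512 float32, mm along the optical axis (not along the pixel's ray), 0 where there is no reading), "fx", "fy", "cx", "cy" (pixels), "pose" (4x4, takes a point from camera to world coordinates); the wrist camera has in their place "mount" (4x4, takes a point from camera to tool coordinates, whose origin is the TCP and whose axes are the tool frame's). Camera axes: x right, y down, z forward; pixel columns grow to the right and rows downward; lengths in mm; the calibration is good to about 2 mm. A picture is of the moment at which its call begins: read the wrist's pose just before it.
- manip.sign_off(): hands the job in, once; it reports no verdict.
The state is a dict: "clock": time; "joints": joint angles; "qd": joint speeds; "effort": joint torques, N m; "eef_pos": TCP position; "eef_rot": TCP orientation; "wrist_force": force on the tool from outside, world axes, zero at the start; "moment": the same for the moment, N m; "finger_gap": finger opening in mm.
Only numpy, scipy, OpenCV 4.12 (cv2) and the standard library are available. Lean on these libraries where they do the work, as an engineer would, in place of code of your own. Each camera call takes 0.05 s, during which the arm holds its last target.

## Task

Put the four good loose balance weights on the counter back into the weight caddy: the full narrow strip, the wide truck strip, the large clip-on weight and the small clip-on weight, each laid flat (clips up) well inside the bin that already holds its own kind. Leave the part-used strip and the large weight that has lost its clip where they lie.

Things in the scene. Friction and masses are not known exactly. Their poses are not given: they have to be found in the camera images.
- strip_long_c (a point): Full adhesive weight strip, lying flat: twelve small dull-silver lead segments in a row on thin white backing tape, 120 mm long (its x), 19 mm wide (its y), 5 mm thick (z up), about 60 g. Stiff. This point is its centre, half-way up.
- strip_wide_c (a point): Wide truck adhesive weight strip, lying flat: four large dull-silver lead segments in a row, 100 mm long (its x), 30 mm wide (its y), 7 mm thick (z up), about 200 g. Stiff. This point is its centre, half-way up.
- clip_big_c (a point): Large truck clip-on weight: dull-silver lead bar bowed by 5 mm, 110 mm long (its x), 18 wide, 16 high, with a bright spring-steel clip 30 mm long over its middle, 1.5 mm above the bar and hooked 6 mm out past the +y side; lies clip up, about 250 g. At the middle 24 mm wide in all (its y): this point is the middle of that width and of the length, 8 mm above the underside.
- clip_car_c (a point): Small car clip-on weight: dull-silver lead bar, 55 mm long (its x), 12 wide, 12 high, with a bright spring-steel clip 18 mm long over its middle, 1.5 mm above the bar and hooked 6 mm out past the +y side; lies clip up, about 60 g. At the middle 18 mm wide in all (its y): this point is the middle of that width and of the length, 6 mm above the underside.
- bin_long_in (a point): Fixed open black bin, one of four alike side by side in the zinc weight caddy; their order changes. Outside 158 (its x) x 101 mm (its y), walls 2.5 mm, rim 38 mm above the counter. Holds a fixed flat layer of stock: full twelve-segment narrow strips, side by side along x. Point: bin centre in plan, at the stock's top, 22 mm above the counter, 16 mm below the rim; pieces are laid on the stock.
- bin_wide_in (a point): Fixed open black bin, one of four alike side by side in the zinc weight caddy; their order changes. Outside 158 (its x) x 101 mm (its y), walls 2.5 mm, rim 38 mm above the counter. Holds a fixed flat layer of stock: wide four-segment truck strips, side by side along x. Point: bin centre in plan, at the stock's top, 21 mm above the counter, 17 mm below the rim; pieces are laid on the stock.
- bin_big_in (a point): Fixed open black bin, one of four alike side by side in the zinc weight caddy; their order changes. Outside 158 (its x) x 101 mm (its y), walls 2.5 mm, rim 38 mm above the counter. Holds a fixed flat layer of stock: three large truck clip-on weights, side by side along x. Point: bin centre in plan, at the stock's top, 24.5 mm above the counter, 13.5 mm below the rim; pieces are laid on the stock.
- bin_car_in (a point): Fixed open black bin, one of four alike side by side in the zinc weight caddy; their order changes. Outside 158 (its x) x 101 mm (its y), walls 2.5 mm, rim 38 mm above the counter. Holds a fixed flat layer of stock: eight small car clip-on weights in two rows, along x. Point: bin centre in plan, at the stock's top, 20.5 mm above the counter, 17.5 mm below the rim; pieces are laid on the stock.
- strip_part_c (a point): Part-used remnant of a narrow adhesive strip, to be left: same make as the full strip but only six segments, 60 mm long (its x), 19 mm wide, 5 mm thick, about 30 g. This point is its centre.
- bar_noclip_c (a point): Large truck clip-on weight that has lost its clip, to be left: the same bowed lead bar, 110 x 18 x 16 mm, with a flat dark mark on top in the middle where the clip was and no bright steel. About 230 g. This point is its centre.
Not all that is in view belongs to the job. What is shaped like the part that bears bin_car_in but orange is not meant.

How it is judged:
By the outcome, as a careful person would: the job done as asked, in the order asked, and still so for the second after the job is handed in, with the robot touching nothing.
It also fails if it takes over 112 s, if anything falls off the work surface, if the arm or the gripper's body presses on something with over 40 N, if the wrist force passes 120 N, or if a joint passes its speed limit or range.

## Working session

There is one attempt and no reset: what is moved stays moved. The work goes in short steps, Python scripts to look and compute and a tool call to move; the robot and the scene stay as the last step left them, time stands still between calls to the robot, and variables do not carry over. Pictures are saved under pics/ and viewed, and the job is handed in when it is done.

Besides the shell and the picture viewer there is one more tool, called in YAML: its name, and indented under it one key for each argument. jog_arm: Moves the arm, as the interface text tells. Its arguments: {"type":"object","properties":{"series":{"type":"array","items":{"type":"number"}},"squeeze":{"type":"number"}},"required":["series"]}

```bash
ls; mkdir -p pics; python3 - <<'E'
from cell import manip
import cv2,numpy as np
s=manip.read_state();print(s)
for n in("top","side"):
    c=manip.camera(n);cv2.imwrite(f"pics/{n}0.png",c["color"]);np.savez(f"pics/{n}0.npz",**c)
    print(n,c["fx"],c["fy"],c["cx"],c["cy"],np.round(c["pose"],3))
E
```

```text
pics
{'clock': 0.0, 'joints': array([ 1.16134615e+00,  3.00478000e-01,  1.52156112e+00,  1.35172246e-05,
        1.32073499e+00, -6.66053311e-02]), 'qd': array([-0.00109044, -0.00029221,  0.00088273, -0.00015057, -0.00029933,
        0.0011001 ]), 'effort': array([-6.49171470e-04, -5.31811881e+01, -3.52725291e+01,  7.07206596e-02,
        2.44758086e-02, -1.27267426e-04]), 'eef_pos': array([184.79821968, 517.76807849, 223.89098608]), 'eef_rot': array([-1.64848317,  1.5696148 , -1.99133136]), 'wrist_force': array([ 0.26180662, -0.25312373, -0.20599076]), 'moment': array([0.01216073, 0.02010048, 0.02752269]), 'finger_gap': 93.77950040599751}
top 458.89649012675096 458.89649012675096 257.1599892758993 197.71632538104666 [[-7.000000e-03 -9.820000e-01  1.890000e-01  2.200710e+02]
 [-1.000000e+00  9.000000e-03  8.000000e-03  1.634000e+00]
 [-1.000000e-02 -1.890000e-01 -9.820000e-01  1.325278e+03]
 [ 0.000000e+00  0.000000e+00  0.000000e+00  1.000000e+00]]
side 395.05610901677994 395.05610901677994 253.14129047838233 188.78235058036003 [[-9.30000e-01 -2.83000e-01  2.36000e-01  2.66326e+02]
 [-3.68000e-01  7.35000e-01 -5.69000e-01  5.36919e+02]
 [-1.20000e-02 -6.16000e-01 -7.87000e-01  7.70119e+02]
 [ 0.00000e+00  0.00000e+00  0.00000e+00  1.00000e+00]]
```

View pics/top0.png

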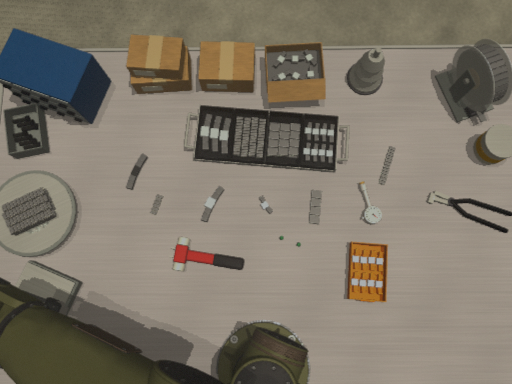

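View pics/side0.png

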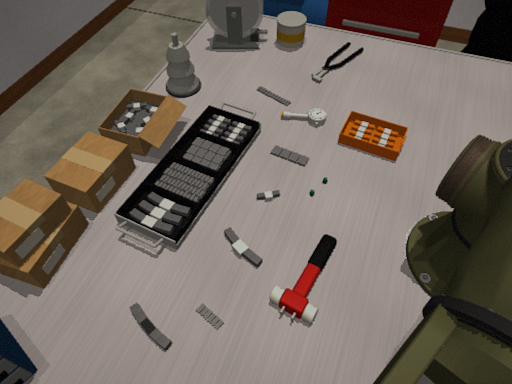

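```bash
cat > h.py <<'E'
import numpy as np,cv2
def world(c,T=None):
    T=c["pose"] if T is None else T
    z=c["range_z"].astype(float);v,u=np.mgrid[:z.shape[0],:z.shape[1]]
    P=np.stack([(u-c["cx"])/c["fx"]*z,(v-c["cy"])/c["fy"]*z,z],-1)
    W=P@T[:3,:3].T+T[:3,3];W[z<=0]=np.nan;return W
def ortho(c,W,x0,x1,y0,y1,s):
    # image up=+x, left=+y ; s px/mm at plane z=~20 nearest splat through remap of plane
    pass
E
python3 - <<'E'
import numpy as np,cv2
im=cv2.imread("pics/top0.png");cv2.imwrite("pics/topc.png",cv2.resize(im[60:300,100:420],(800,600),interpolation=cv2.INTER_CUBIC))
E
```

```text
(no output)
```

View pics/topc.png

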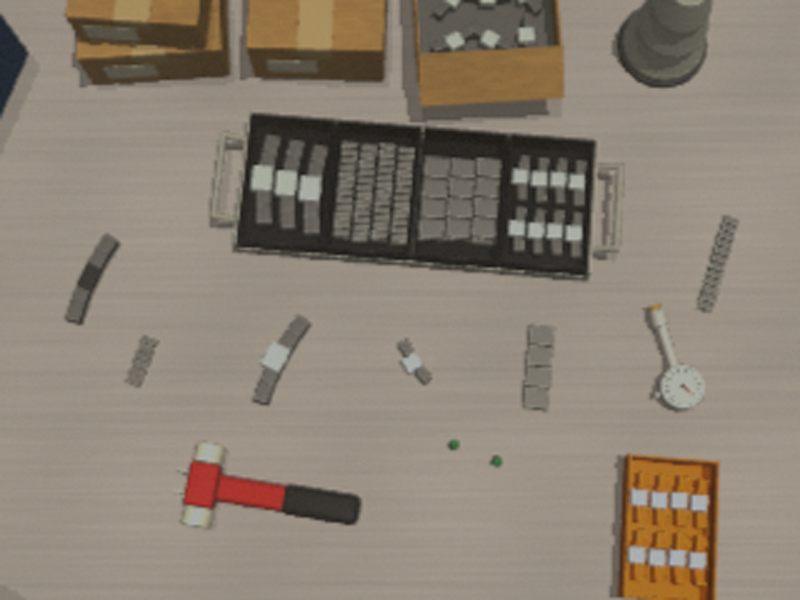

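The top view shows the caddy at (268,137), with its bins from left to right big, long, wide and car. Candidates, as top-view pixels:
- **Narrow strips:** full, twelve segments (387,165); part-used, six segments (157,204), left alone.
- **Large clip weights:** with bright clip (212,204); no clip and dark mark (137,171), left alone.
- **Wide strip:** (315,207).
- **Small clip weight:** (265,205).
- **Orange bin:** (367,272), a decoy. The carton with clips at (295,72) isn't meant either.

```bash
cat > m.py <<'E'
import numpy as np,cv2
from h import world
c=dict(np.load("pics/top0.npz"));W=world(c);im=c["color"]
tab=W[280:290,300:330,2];print("table z",np.nanmedian(tab))
g=cv2.cvtColor(im,cv2.COLOR_BGR2GRAY)
def ray(u,v,z):
    T=c["pose"];d=T[:3,:3]@np.array([(u-c["cx"])/c["fx"],(v-c["cy"])/c["fy"],1]);k=(z-T[2,3])/d[2];return T[:3,3]+k*d
for n,(u,v),h in [("long",(387,165),5),("wide",(315,207),7),("big",(212,204),16),("car",(265,205),12),("part",(157,204),5),("noclip",(137,171),16)]:
    r=26;sl=np.s_[v-r:v+r,u-r:u+r]
    Z=W[sl][...,2];m=((Z-np.nanmedian(Z))>h*0.5).astype(np.uint8)
    k,l,st,ce=cv2.connectedComponentsWithStats(m)
    i=min([j for j in range(1,k) if st[j,4]>15],key=lambda j:np.hypot(*(ce[j]-r)))
    p=W[sl][l==i];(cx,cy),(a,b),ang=cv2.minAreaRect(p[:,:2].astype(np.float32))
    box=cv2.boxPoints(((cx,cy),(a,b),ang));e=max([box[1]-box[0],box[2]-box[1]],key=np.linalg.norm)
    q=p[:,:2]-p[:,:2].mean(0);w,V=np.linalg.eigh(q.T@q);y=np.arctan2(V[1,1],V[0,1])
    print(n,"rect",np.round([cx,cy,max(a,b),min(a,b)],1),"yaw rect",np.round(np.degrees(np.arctan2(e[1],e[0])),1),"pca",np.round(np.degrees(y),1),"mean",np.round(p.mean(0),1),"zmax",np.round(np.nanmax(p[:,2]),1),len(p))
# caddy
m=(W[...,2]>28)&(W[...,2]<46);m2=np.zeros_like(m);m2[100:175,180:352]=m[100:175,180:352]
m2=cv2.morphologyEx(m2.astype(np.uint8),cv2.MORPH_CLOSE,np.ones((3,3)))
p=W[(m2>0)];p=p[np.isfinite(p[:,0])]
print("caddy",len(p),cv2.minAreaRect(p[:,:2].astype(np.float32)),np.median(p[:,2]))
# corners from crop at rim z=38
for x,y in[(250,115),(596,143),(588,278),(235,248),(336,122),(424,127),(509,133),(328,257),(413,262),(500,270)]:
    print((x,y),np.round(ray(100+(x+.5)*.4-.5,60+(y+.5)*.4-.5,38),1))
E
python3 m.py
```

```text
table z 0.2455744661481276
long rect [ 567.5 -372.4  125.7   28.2] yaw rect -19.7 pca 160.1 mean [ 567.6 -370.9    5.7] zmax 12.0 194
wide rect [ 447.3 -155.5   97.6   34.8] yaw rect -1.9 pca 174.7 mean [ 447.2 -156.1    7.8] zmax 14.9 282
big rect [459.  147.7 111.6  28.5] yaw rect -26.4 pca 153.1 mean [457.7 146.4  16.3] zmax 22.1 271
car rect [452.8  -9.1  54.6  19.4] yaw rect 33.5 pca -146.4 mean [453.1 -10.3  12.6] zmax 19.6 95
part rect [452.7 308.7  69.2  30.1] yaw rect -29.4 pca 159.8 mean [458.  308.    6.3] zmax 12.1 100
noclip rect [556.8 370.1 111.5  22.5] yaw rect -22.7 pca 156.8 mean [557.  369.9  16.1] zmax 21.9 250
caddy 1663 ((668.8237915039062, -17.818313598632812), (480.7524108886719, 196.63534545898438), 84.80449676513672) 35.7803867183045
(250, 115) [748.5 181.9  38. ]
(596, 143) [ 709.  -227.8   38. ]
(588, 278) [ 545. -212.   38.]
(235, 248) [584.8 196.6  38. ]
(336, 122) [738.6  79.4  38. ]
(424, 127) [731.2 -25.   38. ]
(509, 133) [ 722.6 -125.5   38. ]
(328, 257) [572.9  88.3  38. ]
(413, 262) [566.  -10.3  38. ]
(500, 270) [ 555.5 -110.8   38. ]
```

```bash
cat >> h.py <<'E'
from scipy.spatial.transform import Rotation as Ro
def toolT(s):
    T=np.eye(4);T[:3,:3]=Ro.from_euler("xyz",s["eef_rot"]).as_matrix();T[:3,3]=s["eef_pos"];return T
def snap(name):
    from cell import manip
    s=manip.read_state();c=manip.camera("wrist");T=toolT(s)@c["mount"]
    c["pose"]=T;cv2.imwrite(f"pics/{name}.png",c["color"]);np.savez(f"pics/{name}.npz",**c);return s,c
E
python3 - <<'E'
from h import *
s,c=snap("w0");np.set_printoptions(suppress=True,precision=3)
print(toolT(s));print(c["mount"],c["fx"])
d=dict(np.load("pics/top0.npz"));W=world(d)
for n,(u,v) in dict(cart=(160,55),c2=(228,60),open=(295,95),oil=(372,60)).items(): print(n,W[v,u])
E
```

```text
[[ -0.      0.336   0.942 184.759]
 [ -0.001   0.942  -0.336 517.818]
 [ -1.     -0.001  -0.    223.945]
 [  0.      0.      0.      1.   ]]
[[  -0.      -0.277    0.961 -159.214]
 [   1.       0.       0.       0.105]
 [  -0.       0.961    0.277  -80.433]
 [   0.       0.       0.       1.   ]] 325.7460653401594
cart [858.066 281.394 140.903]
c2 [867.715  94.502  89.19 ]
open [ 771.254 -100.752   56.422]
oil [ 834.91  -309.868  142.589]
```

View pics/w0.png

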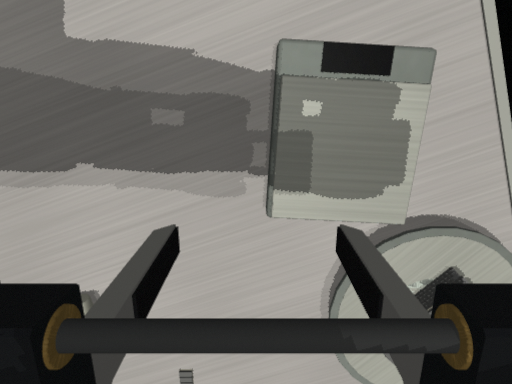

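jog_arm:
  series: [0, 0, 0, 0.02, -0.05, 0, 1, 0, 0, 0, 0.04, -0.1, 0, 1, 0, 0, 0, 0.06, -0.15, 0, 1, 0, 0, 0, 0.08, -0.2, 0, 1, 0, 0, 0, 0.105, -0.25, 0, 1, 0, 0, 0, 0.13, -0.3, 0, 1, 0, 0, 0, 0.15, -0.35, 0, 1, 0, 0, 0, 0.17, -0.4, 0, 1, 0, 0, 0, 0.195, -0.455, 0, 1, 0, 0, 0, 0.22, -0.51, 0, 1, 0, 0, 0, 0.24, -0.565, 0, 1, 0, 0, 0, 0.265, -0.62, 0, 1, 0, 0, 0, 0.29, -0.675, 0, 1, 0, 0, 0, 0.31, -0.73, 0, 1, 0, 0, 0, 0.335, -0.785, 0, 1, 0, 0, 0, 0.36, -0.84, 0, 0.5, 0, 0, 0, 0.375, -0.875, 0, 0, 0, 0, 0, 0.382, -0.89, 0, 0, 0, 0, 0, 0.382, -0.89, 0, 0]

```text
clock: 2.52
eef_pos: [566.7, -372.6, 223.4]
eef_rot: [2.857, 1.569, 2.513]
wrist_force: [0.1, -0.6, 0.9]
finger_gap: 57.6
```

```bash
python3 - <<'E'
from h import *
s,c=snap("w1");np.set_printoptions(suppress=True,precision=3)
print(s["clock"],s["finger_gap"],s["joints"]);print(toolT(s))
E
```

```text
2.525 57.56587576818517 [-0.636  0.598  1.099 -0.     1.446 -1.863]
[[  -0.001    0.337    0.942  566.697]
 [   0.001    0.942   -0.337 -372.593]
 [  -1.       0.      -0.001  223.367]
 [   0.       0.       0.       1.   ]]
```

View pics/w1.png

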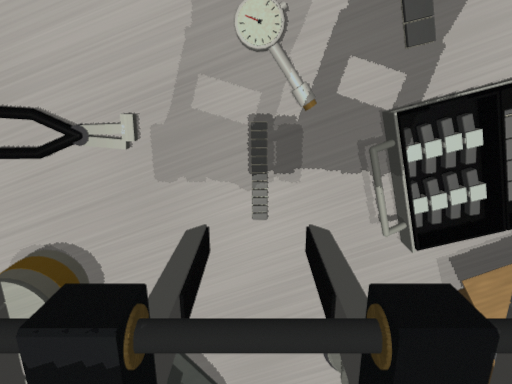

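Wrist view: the full strip has twelve segments and runs from (259,115) to (260,219), between the fingers. The car bin is on the right at (450,170).

```bash
cat >> h.py <<'E'
def meas(c,u,v,r,zlo,zhi):
    W=world(c);m=np.zeros(W.shape[:2],np.uint8);sl=np.s_[max(0,v-r):v+r,max(0,u-r):u+r]
    Z=W[...,2];m[sl]=((Z>zlo)&(Z<zhi))[sl]
    k,l,st,ce=cv2.connectedComponentsWithStats(m)
    i=min([j for j in range(1,k) if st[j,4]>60],key=lambda j:np.hypot(*(ce[j]-(u,v))))
    p=W[l==i];(cx,cy),(a,b),ang=cv2.minAreaRect(p[:,:2].astype(np.float32))
    q=p[:,:2]-p[:,:2].mean(0);w,V=np.linalg.eigh(q.T@q);d=V[:,1]*np.sign(V[0,1]);y=np.arctan2(d[1],d[0])
    n=np.array([-d[1],d[0]]);A=q@d;B=q@n;mid=p[:,:2].mean(0)+d*(np.percentile(A,1)+np.percentile(A,99))/2+n*(np.percentile(B,1)+np.percentile(B,99))/2
    print("rect c",np.round([cx,cy],1),"size",np.round(sorted((a,b)),1),"pca yaw deg",np.round(np.degrees(y),1),"pctl c",np.round(mid,1),"ext",np.round([np.ptp(np.percentile(A,[1,99])),np.ptp(np.percentile(B,[1,99]))],1),"z med",np.round(np.median(p[:,2]),1),len(p))
    return p
E
python3 - <<'E'
from h import *
c=dict(np.load("pics/w1.npz"));W=world(c)
print("table",np.nanmedian(W[150:200,200:230,2]),"strip",np.nanmedian(W[130:210,256:263,2]))
meas(c,259,167,60,3,12)
# colour edge points of the strip on z=5 plane
def ray(u,v,z):
    T=c["pose"];d=T[:3,:3]@np.array([(u-c["cx"])/c["fx"],(v-c["cy"])/c["fy"],1]);k=(z-T[2,3])/d[2];return T[:3,3]+k*d
im=c["color"];cv2.imwrite("pics/w1c.png",cv2.resize(im[100:230,200:320],None,fx=4,fy=4,interpolation=cv2.INTER_CUBIC))
E
```

```text
table -1.127459664940261 strip 3.6899632639902507
rect c [ 566.7 -370. ] size [ 7.6 16.6] pca yaw deg 68.4 pctl c [ 566.7 -370. ] ext [16.7  7.8] z med 4.1 88
```

View pics/w1c.png

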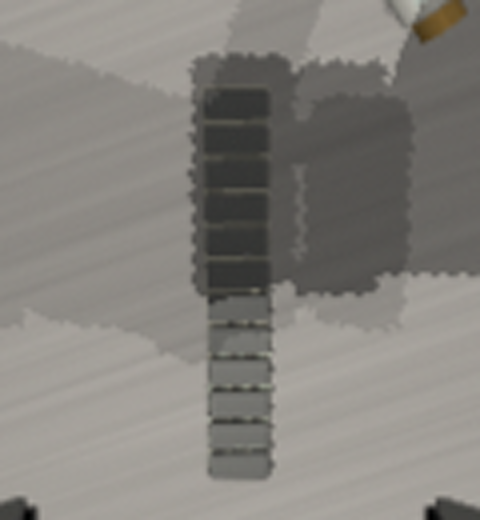

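```bash
cat >> h.py <<'E'
def ray(c,u,v,z):
    T=c["pose"];d=T[:3,:3]@np.array([(u-c["cx"])/c["fx"],(v-c["cy"])/c["fy"],1]);k=(z-T[2,3])/d[2];return T[:3,3]+k*d
E
python3 - <<'E'
from h import *
c=dict(np.load("pics/w1.npz"))
for z in(1,1.5,2):meas(c,259,167,60,z,12)
f=lambda x,y:np.round(ray(c,200+(x+.5)/4-.5,100+(y+.5)/4-.5,4),1)
a,b,e,d=f(203,87),f(271,87),f(272,479),f(209,479);print(a,b,e,d,(a+b+e+d)/4,np.linalg.norm(a-d),np.linalg.norm(b-a))
v=(a+b-e-d);print(np.degrees(np.arctan2(v[1],v[0])))
E
```

```text
rect c [ 576.3 -372.7] size [18.1 27.6] pca yaw deg -19.4 pctl c [ 576.  -373.4] ext [27.3 16.9] z med 3.8 318
rect c [ 571.4 -371.7] size [16.7 17.5] pca yaw deg -20.3 pctl c [ 571.4 -371.7] ext [17.3 16.8] z med 3.9 210
rect c [ 566.7 -370. ] size [ 7.7 16.6] pca yaw deg 70.2 pctl c [ 566.8 -370. ] ext [16.6  7.7] z med 3.9 105
[ 512.4 -361.1    4. ] [ 519.  -342.9    4. ] [ 631.5 -381.7    4. ] [ 624.9 -400.1    4. ] [ 571.95 -371.45    4.  ] 119.0682577347968 19.35975206452815
160.9257517951525
```

jog_arm:
  series: [0, 0, 0.01, 0.0045, 0.001, -0.05, 0, 0, 0, 0.01, 0.0045, 0.001, -0.1, 0, 0, 0, 0.01, 0.0045, 0.001, -0.15, 0, 0, 0, 0.01, 0.0045, 0.001, -0.18, 0, 0, 0, 0.01, 0.0045, 0.001, -0.195, 0, 0, 0, 0.01, 0.0045, 0.001, -0.202, 0, 0, 0, 0.01, 0.0045, 0.001, -0.202, 0]
  squeeze: 25

```text
clock: 3.45
eef_pos: [571.7, -371.0, 23.3]
eef_rot: [-0.276, 1.57, -0.609]
wrist_force: [0.9, 0.7, 0.5]
finger_gap: 46.5
```

jog_arm:
  series: [0, 0, 0, 0, 0, -0.001, 0, 0, 0, 0, 0, 0, -0.0015, 0]

```text
clock: 3.7
eef_pos: [571.6, -371.2, 21.7]
eef_rot: [-0.311, 1.57, -0.644]
wrist_force: [-0.1, 0.2, -0.1]
finger_gap: 46.9
```

jog_arm:
  series: [0, 0, 0, 0, 0, -0.0007, -0.5, 0, 0, 0, 0, 0, -0.0007, -0.8, 0, 0, 0, 0, 0, -0.0007, -0.8, 0, 0, 0, 0, 0, -0.0007, -0.8, 0, 0, 0, 0, 0, -0.0007, -0.8, 0, 0, 0, 0, 0, -0.0007, -0.8]

```text
clock: 4.45
eef_pos: [571.4, -371.0, 20.3]
eef_rot: [-1.095, 1.571, -1.428]
wrist_force: [0.2, -0.1, 0.6]
finger_gap: 18.2
```

jog_arm:
  series: [0, 0, 0, 0, 0, 0.02, -0.8, 0, 0, 0, 0, 0, 0.06, -0.8, 0, 0, 0.03, 0.005, 0.02, 0.11, -0.8, 0, 0, 0.07, 0.015, 0.06, 0.15, -0.8, 0, 0, 0.12, 0.025, 0.11, 0.18, -0.8, 0, 0, 0.17, 0.035, 0.16, 0.18, -0.8, 0, 0, 0.22, 0.045, 0.21, 0.18, -0.8, 0, 0, 0.236, 0.055, 0.26, 0.18, -0.8, 0, 0, 0.236, 0.065, 0.31, 0.18, -0.8, 0, 0, 0.236, 0.075, 0.36, 0.18, -0.8, 0, 0, 0.236, 0.079, 0.4, 0.18, -0.8, 0, 0, 0.236, 0.079, 0.407, 0.18, -0.8, 0, 0, 0.236, 0.079, 0.407, 0.18, -0.8, 0, 0, 0.236, 0.079, 0.407, 0.18, -0.8]

```text
clock: 6.2
eef_pos: [650.3, 34.7, 200.7]
eef_rot: [-0.348, 1.57, -0.446]
wrist_force: [0.2, -0.5, -1.1]
finger_gap: 18.3
```

```bash
python3 - <<'E'
from h import *
s,c=snap("w2");np.set_printoptions(suppress=True,precision=3)
print(s["clock"],s["finger_gap"],s["joints"]);print(toolT(s))
E
```

```text
6.2 18.29301481398021 [-0.003  0.546  1.23  -0.     1.365 -1.475]
[[  0.      0.098   0.995 650.324]
 [ -0.      0.995  -0.098  34.721]
 [ -1.     -0.      0.    200.7  ]
 [  0.      0.      0.      1.   ]]
```

View pics/w2.png

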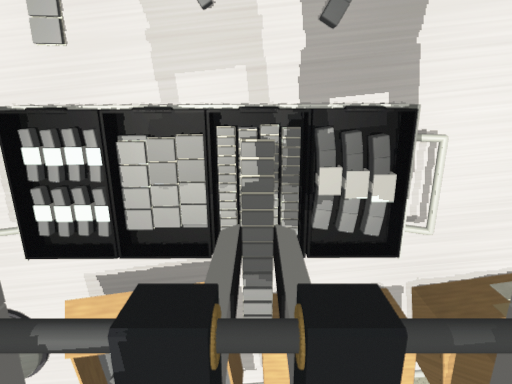

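Wrist view: the strip is held straight and level at column 258. The bins from left to right are car, wide, long and big; the long bin spans columns 210–308 and rows 108–258.

```bash
python3 - <<'E'
from h import *
c=dict(np.load("pics/w2.npz"));W=world(c)
for z0 in (38,):
  pts={"near_l":(0,110),"near_r":(418,106),"far_r":(402,258),"far_l":(26,258),"d1n":(101,109),"d1f":(116,258),"d2n":(207,108),"d2f":(211,258),"d3n":(310,107),"d3f":(304,258)}
  R={k:ray(c,*v,z0) for k,v in pts.items()}
  for k,v in R.items(): print(k,np.round(v[:2],1))
m=(W[...,2]>32)&(W[...,2]<44);m[:, :]&=True
m2=np.zeros_like(m);m2[100:225,0:440]=m[100:225,0:440];m2[:,:][180:,200:320]=0
p=W[m2];yaw=np.radians(-5.6);d=np.array([np.cos(yaw),np.sin(yaw)]);n=np.array([-d[1],d[0]])
o=np.array([650,36]);A=(p[:,:2]-o)@d;B=(p[:,:2]-o)@n
h,e=np.histogram(B,bins=np.arange(-330,240,2.5));print([(e[i],h[i]) for i in np.where(h>40)[0]])
h,e=np.histogram(A,bins=np.arange(-100,100,2));print([(e[i],h[i]) for i in np.where(h>40)[0]])
# near rim line fit
for n_,(u,v) in dict(long_stock=(230,180),wide=(190,180),big=(330,210),bigclip=(330,182),car=(60,157)).items():print(n_,W[v,u])
# held strip
q=W[225:300,246:270].reshape(-1,3);print("strip z",np.nanmedian(q[:,2]));q=W[140:220,252:266];print(np.nanmedian(q[...,2],axis=1)[::10], W[135:330:10,258])
E
```

```text
near_l [ 557.4 -203.9]
near_r [592.9 194.9]
far_r [753.2 183.7]
far_l [ 713.  -225.2]
d1n [ 566.  -107.3]
d1f [ 722.6 -127.3]
d2n [575.   -6.1]
d2f [732.8 -24.1]
d3n [583.7  92.1]
d3f [742.7  77.1]
[(np.float64(-260.0), np.int64(44)), (np.float64(-257.5), np.int64(92)), (np.float64(-255.0), np.int64(457)), (np.float64(-157.5), np.int64(398)), (np.float64(-155.0), np.int64(161)), (np.float64(-152.5), np.int64(428)), (np.float64(-55.0), np.int64(169)), (np.float64(-52.5), np.int64(78)), (np.float64(-50.0), np.int64(201)), (np.float64(47.5), np.int64(178)), (np.float64(50.0), np.int64(56)), (np.float64(52.5), np.int64(209)), (np.float64(150.0), np.int64(395)), (np.float64(152.5), np.int64(155)), (np.float64(155.0), np.int64(198)), (np.float64(180.0), np.int64(270)), (np.float64(182.5), np.int64(149)), (np.float64(185.0), np.int64(75))]
[(np.int64(-74), np.int64(112)), (np.int64(-72), np.int64(362)), (np.int64(-70), np.int64(715)), (np.int64(-68), np.int64(593)), (np.int64(-66), np.int64(93)), (np.int64(-64), np.int64(76)), (np.int64(-62), np.int64(67)), (np.int64(-60), np.int64(63)), (n
[... 2151 characters left out ...]
  39.58341541 184.04778329]
 [611.85562013  38.98071825 181.26562248]
 [616.90343616  38.48100738 184.06685604]
 [622.78648404  37.90772429 183.79552171]
 [628.38715146  37.35885079 184.74311266]
 [634.4516071   36.76769274 184.54001473]
 [641.88237116  36.05121383 181.2387014 ]
 [646.83106581  35.56020116 184.41737723]
 [652.91613065  34.96512187 184.95568311]
 [659.54619     34.31922415 184.58039225]
 [666.1531251   33.67476551 184.52216995]
 [672.85269929  33.02110226 184.52845815]
 [680.1129568   32.3145172  183.84339694]
 [686.67818328  31.67231641 184.48815337]
 [694.09485299  30.9498454  184.04583365]
 [701.50310207  30.22755158 183.85357937]
 [623.06371635  37.5997186  292.82661791]]
```

jog_arm:
  series: [0, 0, 0, 0.005, 0, -0.04, -0.8, 0, 0, 0, 0.005, 0, -0.08, -0.8, 0, 0, 0, 0.005, 0, -0.12, -0.8, 0, 0, 0, 0.005, 0, -0.14, -0.8, 0, 0, 0, 0.005, 0, -0.15, -0.8, 0, 0, 0, 0.005, 0, -0.156, -0.8, 0, 0, 0, 0.005, 0, -0.156, -0.8, 0, 0, 0, 0.005, 0, -0.156, -0.8, 0, 0, 0, 0.005, 0, -0.156, -0.8]

```text
clock: 7.38
eef_pos: [655.6, 36.0, 44.9]
eef_rot: [0.076, 1.57, -0.021]
wrist_force: [1.0, 0.9, -0.3]
finger_gap: 18.5
```

Lower by about 2 mm more, release gently, then back up.

jog_arm:
  series: [0, 0, 0, 0, -0.001, -0.001, -0.8, 0, 0, 0, 0, -0.001, -0.0018, -0.8, 0, 0, 0, 0, -0.001, -0.0018, -0.8, 0, 0, 0, 0, -0.001, -0.0018, -0.5, 0, 0, 0, 0, -0.001, -0.0018, -0.2, 0, 0, 0, 0, -0.001, -0.0018, -0.2, 0, 0, 0, 0, -0.001, -0.0018, -0.2, 0, 0, 0, 0, -0.001, 0.01, -0.2, 0, 0, 0, 0, -0.001, 0.05, -0.2, 0, 0, 0, 0, -0.001, 0.1, 0, 0, 0, 0, 0, -0.001, 0.15, 0, 0, 0, 0, 0, -0.001, 0.15, 0]

```text
clock: 8.88
eef_pos: [656.8, 35.0, 199.8]
eef_rot: [0.09, 1.563, -0.007]
wrist_force: [0.6, 0.2, -0.5]
finger_gap: 47.0
```

```bash
python3 - <<'E'
from h import *
s,c=snap("w3");np.set_printoptions(suppress=True,precision=3)
print(s["clock"],s["finger_gap"],s["joints"]);print(toolT(s))
W=world(c);print(W[120:260:12,258])
E
```

```text
8.875 46.972877804220225 [-0.002  0.557  1.215 -0.     1.361 -1.476]
[[  0.008   0.097   0.995 656.762]
 [ -0.      0.995  -0.097  35.039]
 [ -1.      0.001   0.008 199.815]
 [  0.      0.      0.      1.   ]]
[[599.348  41.604  27.088]
 [611.329  40.459  25.096]
 [623.353  39.303  25.528]
 [636.136  38.083  23.006]
 [648.408  36.897  24.896]
 [661.189  35.668  25.315]
 [674.053  34.429  26.291]
 [687.655  33.124  25.709]
 [701.232  31.818  26.117]
 [724.562  29.653   4.011]
 [735.28   28.589  13.885]
 [758.524  26.41   -1.902]]
```

View pics/w3.png

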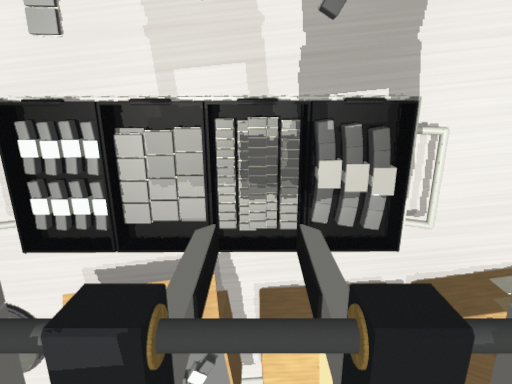

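The strip lies flat on the long stock (rows 118–230, col 259, z≈26 mm). Next, the wide strip.

jog_arm:
  series: [0, 0, 0, -0.04, -0.035, 0, 0.3, 0, 0, 0, -0.08, -0.07, 0, 0.3, 0, 0, 0, -0.12, -0.11, 0, 0.3, 0, 0, 0, -0.16, -0.15, 0, 0.3, 0, 0, 0, -0.195, -0.18, 0, 0.3, 0, 0, 0, -0.206, -0.191, 0, 0.3, 0, 0, 0, -0.206, -0.191, 0, 0.3, 0, 0, 0, -0.206, -0.191, 0, 0.3]

```text
clock: 9.93
eef_pos: [450.0, -155.3, 193.9]
eef_rot: [2.504, 1.57, 2.408]
wrist_force: [-0.5, -0.5, -0.6]
finger_gap: 61.2
```

```bash
python3 - <<'E'
from h import *
s,c=snap("w4");np.set_printoptions(suppress=True,precision=3)
print(s["clock"],s["finger_gap"],s["joints"]);print(toolT(s))
W=world(c);print(W[100:220:12,255])
for z in (2,3,4):
  meas(c,255,165,60,z,14)
E
```

```text
9.925 61.162188206791356 [-0.409  0.165  1.762  0.     1.216 -1.884]
[[  -0.       0.096    0.995  450.037]
 [   0.       0.995   -0.096 -155.333]
 [  -1.       0.      -0.     193.948]
 [   0.       0.       0.       1.   ]]
[[ 371.914 -149.998   -2.407]
 [ 384.034 -151.175   -0.427]
 [ 396.511 -152.406   -1.826]
 [ 408.214 -153.502    6.977]
 [ 421.184 -154.788    4.539]
 [ 433.76  -156.008    6.641]
 [ 448.389 -157.482   -0.007]
 [ 460.407 -158.622    6.403]
 [ 474.468 -160.007    5.289]
 [ 488.258 -161.354    6.104]]
rect c [ 448.3 -155. ] size [28.9 98.7] pca yaw deg -6.1 pctl c [ 447.5 -155.1] ext [96.7 28.5] z med 5.8 2298
rect c [ 460.8 -156.5] size [28.7 73.6] pca yaw deg -6.0 pctl c [ 460.2 -156.6] ext [71.8 28.2] z med 5.8 1650
rect c [ 448.2 -155.1] size [28.7 48.3] pca yaw deg -6.2 pctl c [ 447.9 -155.3] ext [47.1 28.3] z med 5.8 1115
```

View pics/w4.png

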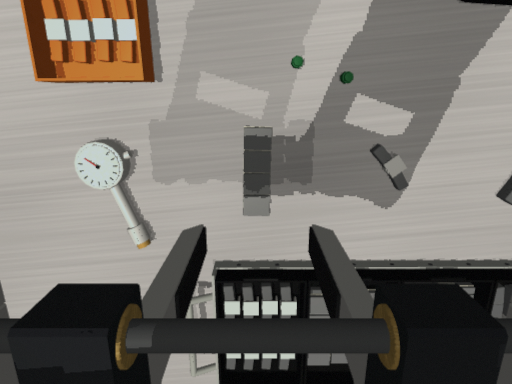

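The four-segment wide strip is at (257,170), measured 98.7 × 28.9 mm as expected. Descending.

jog_arm:
  series: [0, 0, -0.01, -0.0015, 0, -0.045, 0.3, 0, 0, -0.01, -0.0015, 0, -0.09, 0.3, 0, 0, -0.01, -0.0015, 0, -0.13, 0.3, 0, 0, -0.01, -0.0015, 0, -0.155, 0.2, 0, 0, -0.01, -0.0015, 0, -0.168, 0.1, 0, 0, -0.01, -0.0015, 0, -0.172, 0, 0, 0, -0.01, -0.0015, 0, -0.172, 0, 0, 0, -0.01, -0.0015, 0, -0.172, 0]
  squeeze: 35

```text
clock: 10.98
eef_pos: [448.4, -156.1, 23.1]
eef_rot: [-0.291, 1.569, -0.398]
wrist_force: [0.3, -0.4, 0.5]
finger_gap: 47.0
```

jog_arm:
  series: [0, 0, 0, 0, 0.001, -0.002, 0, 0, 0, 0, 0, 0.001, -0.002, -0.4, 0, 0, 0, 0, 0.001, -0.002, -0.6, 0, 0, 0, 0, 0.001, -0.002, -0.6, 0, 0, 0, 0, 0.001, -0.002, -0.6, 0, 0, 0, 0, 0.001, -0.002, -0.6]

```text
clock: 11.72
eef_pos: [447.9, -155.0, 20.3]
eef_rot: [-0.405, 1.571, -0.512]
wrist_force: [-0.0, 0.2, 1.7]
finger_gap: 29.6
```

jog_arm:
  series: [0, 0, 0, 0, 0, 0.02, -0.6, 0, 0, 0, 0, 0, 0.06, -0.6, 0, 0, 0, 0.02, 0.01, 0.1, -0.6, 0, 0, 0.005, 0.06, 0.03, 0.12, -0.6, 0, 0, 0.01, 0.1, 0.045, 0.12, -0.6, 0, 0, 0.01, 0.14, 0.065, 0.12, -0.6, 0, 0, 0.01, 0.18, 0.08, 0.12, -0.6, 0, 0, 0.01, 0.199, 0.088, 0.12, -0.6, 0, 0, 0.01, 0.199, 0.088, 0.12, -0.6, 0, 0, 0.01, 0.199, 0.088, 0.12, -0.6]

```text
clock: 12.98
eef_pos: [646.1, -67.4, 139.8]
eef_rot: [-3.117, 1.57, 3.069]
wrist_force: [0.8, -0.8, -1.5]
finger_gap: 29.4
```

```bash
python3 - <<'E'
from h import *
s,c=snap("w5");np.set_printoptions(suppress=True,precision=3)
print(s["clock"],s["finger_gap"],s["joints"]);print(toolT(s))
E
```

```text
12.975 29.37408178552242 [-0.16   0.594  1.3   -0.     1.248 -1.634]
[[ -0.001   0.097   0.995 646.099]
 [  0.      0.995  -0.097 -67.35 ]
 [ -1.     -0.     -0.001 139.833]
 [  0.      0.      0.      1.   ]]
```

View pics/w5.png

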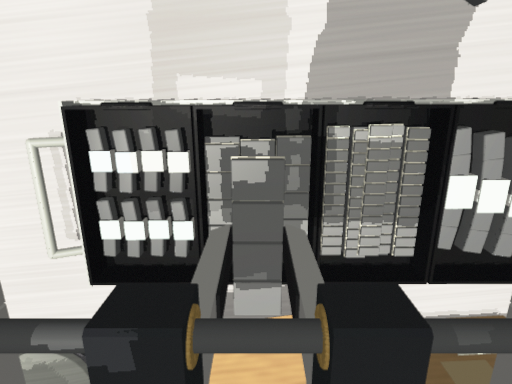

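The wide strip is held level at (257,230), over the middle of the wide bin (columns 198–320).

jog_arm:
  series: [0, 0, 0, 0.002, 0, -0.04, -0.6, 0, 0, 0, 0.002, 0, -0.07, -0.6, 0, 0, 0, 0.002, 0, -0.088, -0.6, 0, 0, 0, 0.002, 0, -0.096, -0.6, 0, 0, 0, 0.002, 0, -0.097, -0.6, 0, 0, 0, 0.002, 0, -0.097, -0.6, 0, 0, 0, 0.002, 0, -0.097, -0.6]

```text
clock: 13.9
eef_pos: [649.2, -67.0, 44.1]
eef_rot: [-0.058, 1.57, -0.155]
wrist_force: [-0.0, -0.0, -1.3]
finger_gap: 29.7
```

jog_arm:
  series: [0, 0, 0, -0.001, 0, -0.0015, -0.6, 0, 0, 0, -0.001, 0, -0.0015, -0.6, 0, 0, 0, -0.001, 0, -0.0015, -0.6, 0, 0, 0, -0.001, 0, -0.0015, -0.3, 0, 0, 0, -0.001, 0, -0.0015, 0, 0, 0, 0, -0.001, 0, -0.0015, 0, 0, 0, 0, -0.001, 0, -0.0015, 0, 0, 0, 0, -0.001, 0, 0.01, 0, 0, 0, 0, -0.001, 0, 0.05, 0, 0, 0, 0, -0.001, 0, 0.1, 0, 0, 0, 0, -0.001, 0, 0.15, 0, 0, 0, 0, -0.001, 0, 0.15, 0]

```text
clock: 15.4
eef_pos: [649.3, -67.2, 198.7]
eef_rot: [-0.065, 1.563, -0.161]
wrist_force: [0.1, 0.1, -0.9]
finger_gap: 47.2
```

```bash
python3 - <<'E'
from h import *
s,c=snap("w6");np.set_printoptions(suppress=True,precision=3)
print(s["clock"],s["finger_gap"],s["joints"]);print(toolT(s))
W=world(c);print(W[120:260:12,256])
E
```

```text
15.4 47.205491789467395 [-0.159  0.547  1.234 -0.     1.353 -1.633]
[[  0.008   0.097   0.995 649.255]
 [ -0.001   0.995  -0.097 -67.206]
 [ -1.     -0.001   0.008 198.739]
 [  0.      0.      0.      1.   ]]
[[593.117 -63.058   5.079]
 [603.288 -63.973  26.904]
 [615.315 -65.152  26.57 ]
 [627.554 -66.35   26.608]
 [639.909 -67.558  27.307]
 [652.447 -68.783  28.133]
 [665.353 -70.045  28.443]
 [679.519 -71.443  25.792]
 [692.77  -72.736  26.927]
 [715.743 -75.067   5.432]
 [725.359 -75.964  17.461]
 [750.158 -78.465  -1.827]]
```

View pics/w6.png

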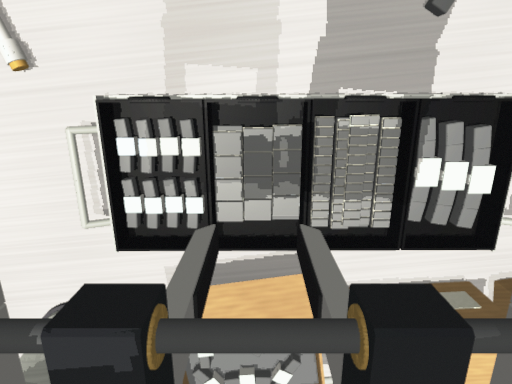

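The wide strip lies flat at (257,172), z≈27. Next, the large clip-on weight.

jog_arm:
  series: [0, 0, -0.05, -0.03, 0.035, 0, 0.1, 0, 0, -0.12, -0.065, 0.075, 0, 0.2, 0, 0, -0.2, -0.1, 0.115, 0, 0.3, 0, 0, -0.28, -0.14, 0.155, 0, 0.3, 0, 0, -0.34, -0.175, 0.195, 0, 0.3, 0, 0, -0.363, -0.189, 0.214, 0, 0.3, 0, 0, -0.363, -0.189, 0.214, 0, 0.3, 0, 0, -0.363, -0.189, 0.214, 0, 0.3]

```text
clock: 16.45
eef_pos: [459.1, 146.5, 192.8]
eef_rot: [-2.227, 1.57, -2.687]
wrist_force: [0.4, 0.0, -0.4]
finger_gap: 61.0
```

```bash
python3 - <<'E'
from h import *
s,c=snap("w7");np.set_printoptions(suppress=True,precision=3)
print(s["clock"],s["finger_gap"],s["joints"]);print(toolT(s))
for z in (5,8,12.5,14.5):
  meas(c,257,165,60,z,22)
cv2.imwrite("pics/w7c.png",cv2.resize(c["color"][90:240,180:340],None,fx=4,fy=4,interpolation=cv2.INTER_CUBIC))
E
```

```text
16.45 60.984853554504504 [ 0.233  0.179  1.748 -0.     1.216 -0.878]
[[ -0.001   0.444   0.896 459.105]
 [ -0.      0.896  -0.444 146.473]
 [ -1.     -0.001  -0.    192.812]
 [  0.      0.      0.      1.   ]]
rect c [459.3 148.8] size [ 28.  111.5] pca yaw deg -26.7 pctl c [459.2 149.2] ext [107.8  26.5] z med 15.3 1898
rect c [459.3 148.8] size [ 28.  111.5] pca yaw deg -26.7 pctl c [459.3 149.1] ext [107.7  26.5] z med 15.3 1894
rect c [459.3 148.8] size [ 28.  110.4] pca yaw deg -26.7 pctl c [459.3 149.1] ext [107.6  26.5] z med 15.3 1879
rect c [459.2 148.9] size [ 27.9 110.1] pca yaw deg -26.6 pctl c [459.5 149.2] ext [106.4  26.4] z med 15.6 1479
```

View pics/w7.png

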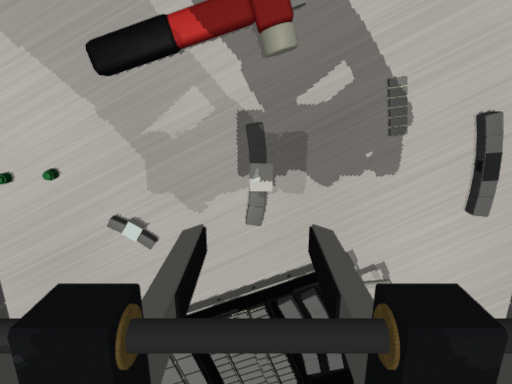

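View pics/w7c.png

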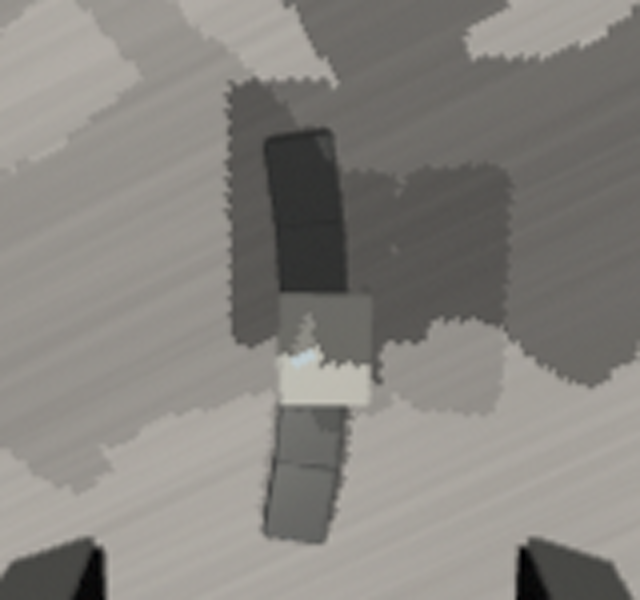

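```bash
python3 - <<'E'
from h import *
c=dict(np.load("pics/w7.npz"));T=toolT
f=lambda x,y:ray(c,180+(x+.5)/4-.5,90+(y+.5)/4-.5,17)
P=[f(279,293),f(372,293),f(370,405),f(279,405)];m=sum(P)/4;print(m,[np.linalg.norm(P[i]-P[i-1]).round(1) for i in range(4)])
E
```

```text
[460.78647379 150.13271674  17.        ] [np.float64(30.4), np.float64(24.3), np.float64(30.4), np.float64(24.3)]
```

The clip centre measures 24.3 × 30.4 mm, which matches, at (461,150). Descending.

jog_arm:
  series: [0, 0, -0.004, 0.0017, 0.0036, -0.045, 0.3, 0, 0, -0.004, 0.0017, 0.0036, -0.09, 0.3, 0, 0, -0.004, 0.0017, 0.0036, -0.13, 0.3, 0, 0, -0.004, 0.0017, 0.0036, -0.155, 0.2, 0, 0, -0.004, 0.0017, 0.0036, -0.167, 0.1, 0, 0, -0.004, 0.0017, 0.0036, -0.1715, 0, 0, 0, -0.004, 0.0017, 0.0036, -0.1715, 0, 0, 0, -0.004, 0.0017, 0.0036, -0.1715, 0]
  squeeze: 40

```text
clock: 17.5
eef_pos: [461.1, 150.7, 22.5]
eef_rot: [0.691, 1.569, 0.227]
wrist_force: [-0.6, 0.5, -0.6]
finger_gap: 46.8
```

jog_arm:
  series: [0, 0, 0, 0, 0, -0.001, -0.2, 0, 0, 0, 0, 0, -0.001, -0.5, 0, 0, 0, 0, 0, -0.001, -0.7, 0, 0, 0, 0, 0, -0.001, -0.7, 0, 0, 0, 0, 0, -0.001, -0.7, 0, 0, 0, 0, 0, -0.001, -0.7]

```text
clock: 18.25
eef_pos: [460.6, 150.6, 20.9]
eef_rot: [1.086, 1.571, 0.622]
wrist_force: [-1.5, -1.6, 4.1]
finger_gap: 23.7
```

jog_arm:
  series: [0, 0, 0, 0, 0, 0.02, -0.7, 0, 0, 0, 0, 0, 0.06, -0.7, 0, 0, 0.05, 0.02, 0, 0.1, -0.7, 0, 0, 0.13, 0.06, -0.003, 0.12, -0.7, 0, 0, 0.22, 0.1, -0.006, 0.12, -0.7, 0, 0, 0.3, 0.14, -0.009, 0.12, -0.7, 0, 0, 0.35, 0.18, -0.012, 0.12, -0.7, 0, 0, 0.367, 0.206, -0.0135, 0.12, -0.7, 0, 0, 0.367, 0.206, -0.0135, 0.12, -0.7, 0, 0, 0.367, 0.206, -0.0135, 0.12, -0.7]

```text
clock: 19.5
eef_pos: [665.8, 137.2, 140.1]
eef_rot: [-2.908, 1.569, -3.005]
wrist_force: [0.1, 0.7, -2.4]
finger_gap: 23.4
```

```bash
python3 - <<'E'
from h import *
s,c=snap("w8");np.set_printoptions(suppress=True,precision=3)
print(s["clock"],s["finger_gap"],s["joints"]);print(toolT(s))
W=world(c);print(W[130:320:15,252])
E
```

```text
19.5 23.359091846867926 [ 0.149  0.662  1.191  0.     1.29  -1.325]
[[ -0.001   0.097   0.995 665.839]
 [ -0.      0.995  -0.097 137.176]
 [ -1.     -0.     -0.001 140.089]
 [  0.      0.      0.      1.   ]]
[[612.623 137.711   5.178]
 [610.139 139.753 121.444]
 [616.293 139.305 132.931]
 [623.92  138.55  134.176]
 [632.155 137.705 133.556]
 [640.673 136.831 132.916]
 [648.793 136.025 134.095]
 [656.496 135.28  136.49 ]
 [665.749 134.329 135.671]
 [675.155 133.367 135.199]
 [685.388 132.308 133.876]
 [695.355 131.293 133.612]
 [704.723 130.357 134.623]]
```

View pics/w8.png

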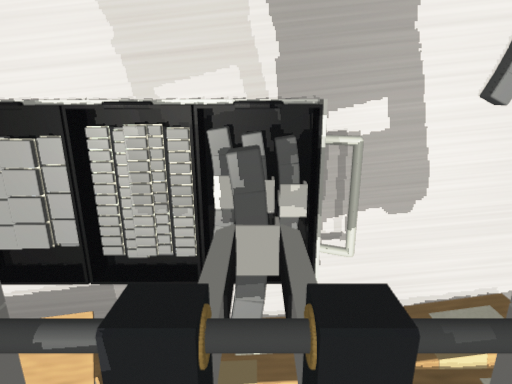

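The big clip weight is held level at (255,230), over the middle of the big bin (columns 200–318).

jog_arm:
  series: [0, 0, 0, 0.001, 0, -0.04, -0.7, 0, 0, 0, 0.001, 0, -0.07, -0.7, 0, 0, 0, 0.001, 0, -0.085, -0.7, 0, 0, 0, 0.001, 0, -0.092, -0.7, 0, 0, 0, 0.001, 0, -0.0935, -0.7, 0, 0, 0, 0.001, 0, -0.0935, -0.7, 0, 0, 0, 0.001, 0, -0.0935, -0.7, 0, 0, 0, 0.001, 0, -0.0935, -0.7]

```text
clock: 20.55
eef_pos: [667.7, 137.1, 47.7]
eef_rot: [0.25, 1.57, 0.153]
wrist_force: [-0.6, -0.3, -2.7]
finger_gap: 23.5
```

jog_arm:
  series: [0, 0, 0, -0.001, 0, -0.0012, -0.7, 0, 0, 0, -0.001, 0, -0.0012, -0.7, 0, 0, 0, -0.001, 0, -0.0012, -0.7]

```text
clock: 20.92
eef_pos: [666.5, 137.1, 46.0]
eef_rot: [3.061, 1.571, 2.964]
wrist_force: [0.7, 0.4, -1.6]
finger_gap: 23.6
```

jog_arm:
  series: [0, 0, 0, 0, 0, -0.0005, -0.7, 0, 0, 0, 0, 0, -0.0005, -0.5, 0, 0, 0, 0, 0, -0.0005, -0.3, 0, 0, 0, 0, 0, -0.0005, -0.1, 0, 0, 0, 0, 0, -0.0005, -0.1, 0, 0, 0, 0, 0, 0.0005, -0.1, 0, 0, 0, 0, 0, 0.01, -0.1, 0, 0, 0, 0, 0, 0.05, -0.1, 0, 0, 0, 0, 0, 0.1, 0, 0, 0, 0, 0, 0, 0.15, 0, 0, 0, 0, 0, 0, 0.15, 0]

```text
clock: 22.3
eef_pos: [667.9, 137.3, 201.6]
eef_rot: [0.241, 1.563, 0.145]
wrist_force: [-0.6, -1.0, -0.8]
finger_gap: 46.8
```

```bash
python3 - <<'E'
from h import *
s,c=snap("w9");np.set_printoptions(suppress=True,precision=3)
print(s["clock"],s["finger_gap"],s["joints"]);print(toolT(s))
W=world(c);print(W[110:260:10,256]);print(W[110:260:10,250,2])
cv2.imwrite("pics/w9c.png",cv2.resize(c["color"][90:260,160:340],None,fx=3.5,fy=3.5,interpolation=cv2.INTER_CUBIC))
E
```

```text
22.3 46.8178724438114 [ 0.149  0.614  1.124 -0.     1.396 -1.325]
[[  0.008   0.097   0.995 667.912]
 [  0.001   0.995  -0.097 137.326]
 [ -1.      0.002   0.008 201.621]
 [  0.      0.      0.      1.   ]]
[[601.632 142.943   6.158]
 [611.989 141.927   5.085]
 [618.902 141.295  40.457]
 [628.471 140.358  40.766]
 [638.429 139.382  39.605]
 [648.424 138.403  39.518]
 [658.436 137.424  40.178]
 [668.884 136.401  39.689]
 [679.283 135.383  40.124]
 [690.684 134.264  37.974]
 [701.211 133.235  39.233]
 [712.77  132.102  38.159]
 [737.913 129.6     5.967]
 [745.108 128.911  17.987]
 [767.127 126.731  -0.911]]
[ 5.558  5.157 39.274 38.86  39.855 38.261 40.075 39.901 41.375 39.102
 39.812 40.064  5.533 18.589 -1.866]
```

View pics/w9c.png

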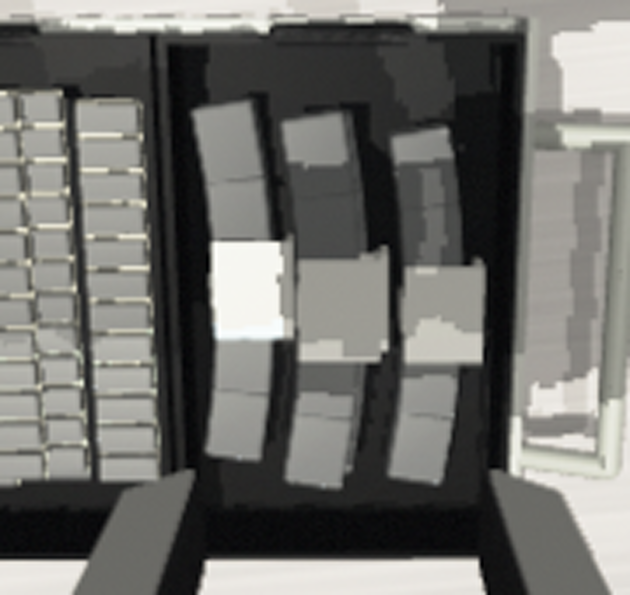

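The big clip weight sits level (z≈40 along its length), clip up, in the middle of the big bin. Next, the small clip weight.

jog_arm:
  series: [0, 0, 0.08, -0.03, -0.02, 0, 0, 0, 0, 0.17, -0.065, -0.045, 0, 0, 0, 0, 0.26, -0.1, -0.07, 0, 0, 0, 0, 0.35, -0.135, -0.095, 0, 0, 0, 0, 0.44, -0.17, -0.12, 0, 0, 0, 0, 0.53, -0.2, -0.14, 0, 0, 0, 0, 0.62, -0.213, -0.147, 0, 0, 0, 0, 0.682, -0.213, -0.147, 0, 0, 0, 0, 0.682, -0.213, -0.147, 0, 0, 0, 0, 0.682, -0.213, -0.147, 0, 0]

```text
clock: 23.6
eef_pos: [453.4, -9.8, 195.6]
eef_rot: [2.471, 1.57, 3.055]
wrist_force: [0.4, 0.4, -0.5]
finger_gap: 47.0
```

```bash
python3 - <<'E'
from h import *
s,c=snap("w10");np.set_printoptions(suppress=True,precision=3)
print(s["clock"],s["finger_gap"],s["joints"]);print(toolT(s))
for z in (5,8,10):
  meas(c,257,165,50,z,18)
cv2.imwrite("pics/w10c.png",cv2.resize(c["color"][110:220,200:320],None,fx=5,fy=5,interpolation=cv2.INTER_CUBIC))
E
```

```text
23.6 46.98482427825333 [-0.102  0.113  1.817 -0.     1.213 -2.257]
[[ -0.001  -0.551   0.834 453.429]
 [  0.      0.834   0.551  -9.822]
 [ -1.      0.001  -0.001 195.562]
 [  0.      0.      0.      1.   ]]
rect c [453.3  -8.7] size [19.2 56.4] pca yaw deg 32.8 pctl c [452.8  -8.9] ext [54.4 18.5] z med 11.5 660
rect c [453.4  -8.6] size [19.1 56.2] pca yaw deg 32.7 pctl c [452.8  -8.9] ext [54.3 18.5] z med 11.5 654
rect c [453.2  -8.7] size [19.1 55.8] pca yaw deg 32.8 pctl c [453.1  -8.6] ext [53.4 18.4] z med 11.6 602
```

View pics/w10c.png

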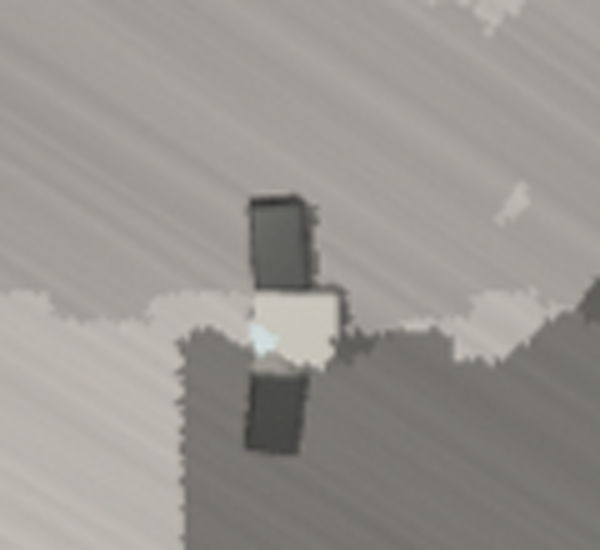

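```bash
python3 - <<'E'
from h import *
c=dict(np.load("pics/w10.npz"))
f=lambda x,y:ray(c,200+(x+.5)/5-.5,110+(y+.5)/5-.5,13)
P=[f(254,290),f(341,290),f(341,374),f(254,374)];m=sum(P)/4;print(m,[np.linalg.norm(P[i]-P[i-1]).round(1) for i in range(4)])
E
```

```text
[452.70485203  -8.01512342  13.        ] [np.float64(18.6), np.float64(18.6), np.float64(18.6), np.float64(18.9)]
```

The small clip weight has a bright clip and measures 56 × 19 mm, which matches. Descending.

jog_arm:
  series: [0, 0, 0, -0.0005, 0.0014, -0.045, 0, 0, 0, 0, -0.0005, 0.0014, -0.09, 0, 0, 0, 0, -0.0005, 0.0014, -0.13, 0, 0, 0, 0, -0.0005, 0.0014, -0.157, 0, 0, 0, 0, -0.0005, 0.0014, -0.169, 0, 0, 0, 0, -0.0005, 0.0014, -0.1735, 0, 0, 0, 0, -0.0005, 0.0014, -0.1735, 0, 0, 0, 0, -0.0005, 0.0014, -0.1735, 0]
  squeeze: 25

```text
clock: 24.65
eef_pos: [453.5, -8.5, 23.3]
eef_rot: [-0.684, 1.569, -0.099]
wrist_force: [1.1, -0.5, 0.1]
finger_gap: 47.4
```

jog_arm:
  series: [0, 0, 0, 0, 0, -0.001, -0.2, 0, 0, 0, 0, 0, -0.001, -0.5, 0, 0, 0, 0, 0, -0.001, -0.8, 0, 0, 0, 0, 0, -0.001, -0.8, 0, 0, 0, 0, 0, -0.001, -0.8, 0, 0, 0, 0, 0, -0.001, -0.8]

```text
clock: 25.4
eef_pos: [453.1, -8.5, 21.6]
eef_rot: [-0.879, 1.571, -0.293]
wrist_force: [-0.9, 0.8, 1.8]
finger_gap: 17.4
```

jog_arm:
  series: [0, 0, 0, 0, 0, 0.02, -0.8, 0, 0, 0, 0, 0, 0.06, -0.8, 0, 0, -0.08, 0.02, -0.02, 0.1, -0.8, 0, 0, -0.17, 0.05, -0.045, 0.14, -0.8, 0, 0, -0.26, 0.08, -0.07, 0.14, -0.8, 0, 0, -0.35, 0.11, -0.1, 0.14, -0.8, 0, 0, -0.44, 0.14, -0.125, 0.14, -0.8, 0, 0, -0.53, 0.17, -0.15, 0.14, -0.8, 0, 0, -0.62, 0.183, -0.16, 0.14, -0.8, 0, 0, -0.682, 0.183, -0.16, 0.14, -0.8, 0, 0, -0.682, 0.183, -0.16, 0.14, -0.8, 0, 0, -0.682, 0.183, -0.16, 0.14, -0.8]

```text
clock: 26.9
eef_pos: [635.9, -168.4, 161.5]
eef_rot: [2.975, 1.571, 2.88]
wrist_force: [-0.5, 0.7, 0.2]
finger_gap: 17.6
```

```bash
python3 - <<'E'
from h import *
s,c=snap("w11");np.set_printoptions(suppress=True,precision=3)
print(s["clock"],s["finger_gap"],s["joints"]);print(toolT(s))
W=world(c);print(W[130:300:15,256])
cc=dict(np.load("pics/w6.npz"))
for n,p in dict(l=(97,97),r=(206,97),lf=(116,250),rf=(213,250)).items(): print(n,ray(cc,*p,38))
for u,v in [(125,147),(147,147),(169,147),(191,147),(132,205),(153,205),(174,205),(195,205)]: print((u,v),ray(cc,u,v,20.5)[:2],world(cc)[v,u,2])
E
```

```text
26.9 17.636868690635836 [-0.314  0.593  1.251 -0.     1.298 -1.79 ]
[[  -0.       0.095    0.995  635.942]
 [   0.       0.995   -0.095 -168.362]
 [  -1.       0.      -0.     161.483]
 [   0.       0.       0.       1.   ]]
[[ 585.389 -164.621    3.051]
 [ 599.375 -165.961    5.752]
 [ 614.225 -167.396    4.415]
 [ 629.    -168.817    5.597]
 [ 644.553 -170.318    5.019]
 [ 612.252 -166.74   150.463]
 [ 620.936 -167.577  150.692]
 [ 629.887 -168.439  150.807]
 [ 638.815 -169.298  151.46 ]
 [ 648.226 -170.204  151.573]
 [ 658.519 -171.2    150.656]
 [ 768.673 -182.299   -0.364]]
l [ 555.241 -209.592   38.   ]
r [ 565.132 -107.477   38.   ]
lf [ 713.004 -226.607   38.   ]
rf [ 723.099 -122.328   38.   ]
(125, 147) [ 606.193 -200.688] 19.87484011164935
(147, 147) [ 608.39  -177.995] 20.641765609858396
(169, 147) [ 610.588 -155.301] 20.430627408347448
(191, 147) [ 612.786 -132.608] 19.517346410150196
(132, 205) [ 669.399 -206.51 ] 18.697211651052896
(153, 205) [ 671.609 -183.687] 18.188702520219522
(174, 205) [ 673.819 -160.864] 19.04622321972323
(195, 205) [ 676.028 -138.042] 19.559087383415033
```

View pics/w11.png

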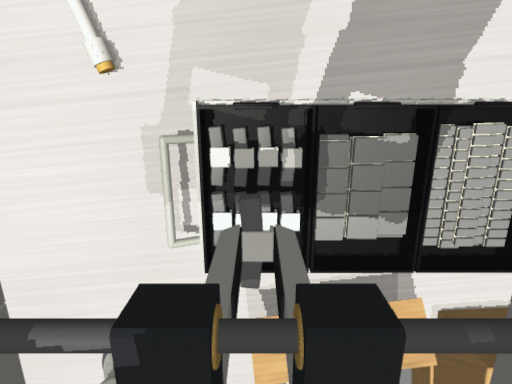

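The small weight is held level at (258,245). I'll lay it across the third column, bridging the two rows of clips so that it lies level.

jog_arm:
  series: [0, 0, 0, 0.006, 0.0115, -0.04, -0.8, 0, 0, 0, 0.006, 0.0115, -0.08, -0.8, 0, 0, 0, 0.006, 0.0115, -0.105, -0.8, 0, 0, 0, 0.006, 0.0115, -0.114, -0.8, 0, 0, 0, 0.006, 0.0115, -0.1175, -0.8, 0, 0, 0, 0.006, 0.0115, -0.1175, -0.8, 0, 0, 0, 0.006, 0.0115, -0.1175, -0.8, 0, 0, 0, 0.006, 0.0115, -0.1175, -0.8]

```text
clock: 27.95
eef_pos: [642.3, -157.1, 44.7]
eef_rot: [-0.161, 1.57, -0.258]
wrist_force: [-0.1, 0.3, -0.8]
finger_gap: 17.4
```

jog_arm:
  series: [0, 0, 0, -0.001, 0, -0.001, -0.8, 0, 0, 0, -0.001, 0, -0.001, -0.8, 0, 0, 0, -0.001, 0, -0.001, -0.8]

```text
clock: 28.32
eef_pos: [641.1, -157.0, 43.0]
eef_rot: [-1.669, 1.571, -1.765]
wrist_force: [-0.2, -0.1, -0.8]
finger_gap: 17.7
```

jog_arm:
  series: [0, 0, 0, 0, 0, -0.0006, -0.8, 0, 0, 0, 0, 0, -0.0006, -0.6, 0, 0, 0, 0, 0, -0.0006, -0.4, 0, 0, 0, 0, 0, -0.0006, -0.35, 0, 0, 0, 0, 0, -0.0006, -0.35, 0, 0, 0, 0, 0, 0.001, -0.35, 0, 0, 0, 0, 0, 0.01, -0.35, 0, 0, 0, 0, 0, 0.05, -0.3, 0, 0, 0, 0, 0, 0.1, -0.1, 0, 0, 0, 0, 0, 0.15, 0, 0, 0, 0, 0, 0, 0.15, 0, 0, 0, 0, 0, 0, 0.15, 0]

```text
clock: 29.82
eef_pos: [640.8, -156.9, 192.7]
eef_rot: [2.92, 1.57, 2.824]
wrist_force: [-0.3, 0.6, -1.3]
finger_gap: 46.9
```

```bash
python3 - <<'E'
from h import *
s,c=snap("w12");np.set_printoptions(suppress=True,precision=2)
print(s["clock"],s["finger_gap"],s["eef_pos"])
W=world(c)
print(W[120:230:6,254]);meas(c,255,172,60,27,36)
cv2.imwrite("pics/w12c.png",cv2.resize(c["color"][85:260,130:360],None,fx=3.4,fy=3.4,interpolation=cv2.INTER_CUBIC))
from cell import manip
t=manip.camera("top");cv2.imwrite("pics/top1.png",cv2.resize(t["color"][60:300,100:420],(800,600),interpolation=cv2.INTER_CUBIC))
E
```

```text
29.825 46.894873196929595 [ 640.8  -156.93  192.69]
[[ 581.69 -154.33   17.67]
 [ 587.52 -154.9    18.51]
 [ 593.46 -155.5    18.5 ]
 [ 599.46 -156.09   18.52]
 [ 605.56 -156.7    18.21]
 [ 611.61 -157.3    18.74]
 [ 615.88 -157.62   29.96]
 [ 621.54 -158.17   31.93]
 [ 627.84 -158.81   30.79]
 [ 633.31 -159.33   33.76]
 [ 640.   -160.01   31.6 ]
 [ 646.27 -160.64   31.55]
 [ 652.45 -161.25   32.08]
 [ 659.2  -161.93   30.89]
 [ 665.58 -162.56   31.19]
 [ 676.17 -163.73   19.5 ]
 [ 683.7  -164.49   17.67]
 [ 690.82 -165.21   17.27]
 [ 698.03 -165.93   16.87]]
rect c [ 640.8 -157. ] size [18.4 55.6] pca yaw deg -5.8 pctl c [ 640.8 -157.1] ext [54.4 18.3] z med 31.9 747
```

View pics/w12c.png

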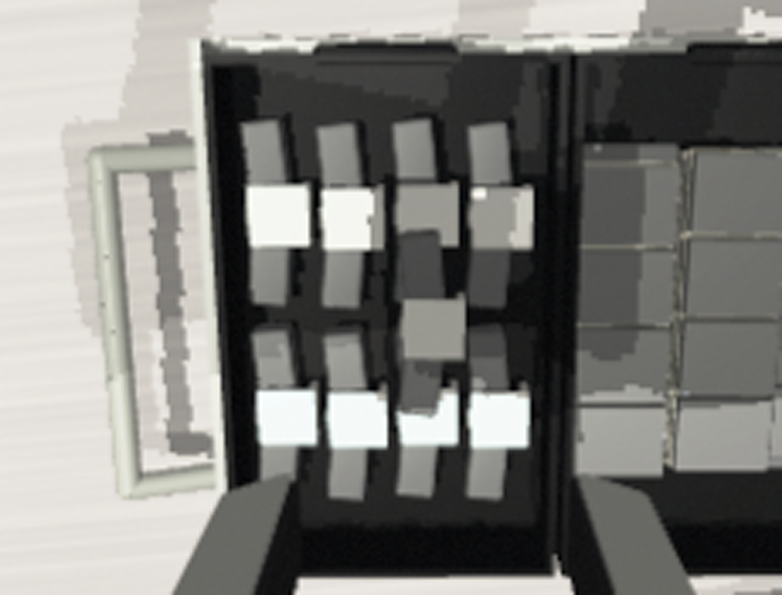

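View pics/top1.png

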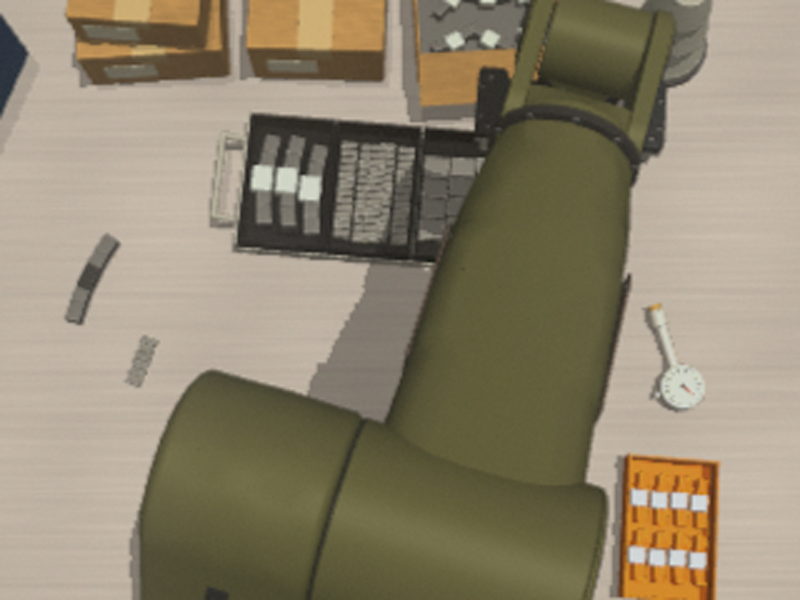

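The small weight lies level across the two clip rows (crop 420,325), clip up, z≈31–32 along its length, and clear of the walls. The part strip and the bar without a clip haven't moved, and the gripper is clear. Handing in.

```bash
python3 -c "
from cell import manip
print(manip.sign_off(), manip.read_state()['clock'])"
```

```text
the job is handed in; nothing more can be done
the job is handed in; nothing more can be done
```

All four good weights are back in the caddy and the job is handed in, with the robot's clock at about 30 s of the 112 s allowed. I placed them in the order asked: full narrow strip, wide truck strip, large clip-on weight, small clip-on weight. Each lies flat near the middle of its own bin, with the clips up.

- **Placement:** wrist views after each release showed every piece level on its stock and clear of the walls. The tops read about 26, 27, 40 and 31.5 mm above the counter, as expected for the stock plus each piece. The small weight bridges the two rows of clips in its bin.
- **Left alone:** the final top view shows the part-used strip and the bar without a clip still where they lay. The arm hid the car bin and part of the wide bin in that view, so for those I relied on the wrist views.
- **Disagreement:** the top and wrist cameras differed by about 4–6 mm along x on the narrow strip and the bins. I went by the wrist camera, and the gap is well inside the room in the bins.
- **Forces:** the highest wrist force reported at the end of any move was about 5 N.

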